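# Hook the tea infuser out of a deep flask

## Task

The tea infuser has dropped to the bottom of the deep steel flask, past its two springy nubs. Take the hook tool from its stand, feel for the infuser's bent wire loop down in the bore, hook it and draw the infuser out gently without forcing anything, then stand it upright in the white tray and unhook it. Hang the hook back in its stand; use only the hook on the infuser (no fingers), and leave the tin, cup and carton alone.

Things in the scene. Friction and masses are not known exactly. Their poses are not given: they have to be found in the camera images.
- flask_mouth (a point): Centre of the mouth of the fixed upright steel flask, 135 mm above the table; z up. Outer diameter 68 mm; bore 57 mm, straight down to a floor 123 mm below the mouth. It stands in a fixed cradle, 110 mm square. More than 20 N from the hook damages it.
- flask: The flask; origin at the middle of its underside, on the table; axes as point flask_mouth. Two springy rubber nubs (about 1500 N/m) stick 4 mm into the bore on its +y and -y sides, 59 mm below the mouth; drawing the infuser's rim past them takes a pull of roughly 6 to 11 N.
- infuser_lid (a point): Centre of the flat black-faced lid of the loose steel tea infuser, at the start standing upright near the middle of the flask floor; z up. Basket 40 mm diameter, lid and rim 52 mm diameter; underside 36 mm below this point. More than 20 N from the hook damages it; it slides on the floor under about 1 N.
- infuser: The whole infuser with its loop, 100 to 170 g; origin at the middle of its underside, 36 mm below point infuser_lid, same axes. Hung by its bent loop it hangs askew by up to 25 degrees, and rights itself when lowered onto a floor.
- loop_foot (a point): On the infuser 2 mm above its lid: middle between the loop's feet. The loop is a stiff arch of 4 mm wire: feet at y = +-12 mm, sides 22 mm long, then a shallow peak at y = 0, wire centre 30 mm from this point. The arch is bent over, turned about y by an unmeasured angle of up to 0.7 rad to +x or to -x, so its peak is up to 19 mm off to either side. It does not yield. See or feel for it.
- loop_gap (a point): Point 12 mm above the lid's centre, within the arch. The hook's foot passes through the arch here along the infuser's x (either way), tip leading, after coming down between loop and wall, until shank meets loop (or tip meets wall). A loop bent towards the side of descent blocks the way down: then back off and use the other side, the hook turned half round.
- hook_grip (a point): Middle of the wooden grip of the loose hook tool (90 g), at the start hanging upright in its stand; z up. Grip 28 mm (x) by 16 mm (y), from 22 mm below to 28 mm above this point. Under it a collar plate 28 mm wide (y), x from -18.5 to +33.5 mm, from 22 to 28 mm below this point.
- hook: The whole hook tool; origin and axes as point hook_grip. A steel wire shank 5 mm thick runs down at x = y = 0; the foot (wire centre) is 118 mm below the origin, runs 11 mm towards +x and ends in a tip turned up by 6 mm (wire centre). The hook opens upward between shank and tip. Lowest point 120.5 mm below the origin.
- stand_top (a point): Centre of the top of the fixed plywood hook stand, 105 mm above the table; z up. Block 90 (x) by 70 mm (y), foot plate 130 by 100 by 6 mm. A slot 34 (x) by 16 mm (y) runs straight down through its centre; the hook's wire hangs in it, collar on the top face: grip middle then 28 mm above this point, at x = -7.5 mm, the hook's x along the stand's x.
- tray: Fixed white open tray 200 (x) by 160 mm (y), walls 30 mm high and 5 mm thick, floor 5 mm thick; origin at the middle of its underside, on the table; z up.
- tin_mid (a point): Middle of a green tea tin, 64 mm diameter, 80 mm high: a bystander.
- cup_mid (a point): Middle of a white cup, 68 mm diameter, 60 mm high: a bystander.
- carton_mid (a point): Middle of a small carton 100 by 90 by 70 mm high: a bystander.
Mind the look-alikes: they are no part of the job. There is more than one size of the hook; the job needs the middle-sized. What is shaped like the flask but green is not meant.

How it is judged:
By the outcome, as a careful person would: the job done as asked, in the order asked, and still so for the second after the job is handed in, with the robot touching nothing.
It also fails if it takes over 72 s, if anything falls off the work surface, if the arm or the gripper's body presses on something with over 40 N, if the wrist force passes 120 N, or if a joint passes its speed limit or range.

## Robot

A 6-joint arm with a two-finger parallel gripper is mounted at the origin on the work surface. World frame = base frame: x ahead of the robot, y to its left, z up, the work surface at z = 0. Lengths are in m, angles in rad, forces in N, time in s.
With the tool pointing down it reaches from about 0.4 to 0.825 m from the base axis. Payload 7 kg.
Tool frame: the origin (TCP) lies at the very end of the fingers, on their centre line; the grasp point (between the pads) lies 19 mm behind it; z points along the fingers, x is the direction in which the jaws open and shut, and the axes are right-handed (so a half turn about z gives the same grasp; the last joint's range is limited). The gripper opens to 88 mm and grips with 3 to 60 N. Pads are 19 mm wide; open, the fingers measure 130 mm over their backs; the gripper's body (78 mm by 193 mm) begins 47 mm behind the grasp point.
Start: joints at [-0.969, 0.359, 0.012, 0, -1.224, -0.288], TCP at [0.208, -0.642, 0.199] pointing down, gripper open.
Joint ranges: [-3.07, 3.07], [-1.43, 2.12], [-1.02, 1.25], [-3.03, 1.67], [-3.05, -0], [-3.03, 3.03]. Speed limits (rad/s): [2.39, 2.39, 3.01, 3.14, 3.14, 3.14].

## Interface

Orientations are given as [roll, pitch, yaw] about the fixed x, y, z axes, in that order (R = Rz(yaw) Ry(pitch) Rx(roll)).
In Python, from station import telemetry, grab_frame, arm, regions_of, pinpoint gives the robot as it stands. The module is installed in compiled form; this text tells all that it offers.
- The arm moves only by the shell command python3 -m inch 'ROWS' [FORCE]. ROWS is text: rows parted by semicolons, each of 7 numbers parted by spaces: the opening, from 0 (shut) to 1 (fully open), then the shift along the world's x, y, z in cm, then the turn, a rotation vector about the world's x, y, z in degrees. A call has 1 to 12 rows; each row is the pose to reach, as a shift and turn from the pose measured when the call began; what a row does not reach only later rows make up. A row lasts 1/8 s, in which the tool goes at most 62.5 mm and 10.7 degrees, less where a joint would pass 70% of its speed; a pose out of reach is approached as far as the arm can. A call with a gripper value outside its range is refused whole. The fingers move at their own pace and stop on an object; FORCE is the grip in N (left out, the last holds). Time passes only in rows, so rows that repeat a pose let the fingers close. It gives the time, the measured TCP pose, the force and the opening at its end, in the units of the state.
- telemetry.get_state(): the state, without advancing time (a new reading comes with each control period).
- grab_frame(name): name is "scene" or "top"; returns a dict with "pixels" (384x512x3 uint8, red, green, blue), "fx", "fy", "cx", "cy" (pixels), "R" (3x3) and "t" (3): a world point X has camera coordinates R X + t. Camera axes: x right, y down, z forward; pixel columns grow to the right and rows downward; lengths in m; the calibration is good to about 2 mm. A picture is of the moment at which its call begins. There is no depth.
- arm.job_done(): hands the job in, once; it reports no verdict.
Trained networks look in the newest picture that a camera, given by its name, has taken for a name from the list of things; names that differ only in an ending like _2 or _b are one class to them, and where a whole thing is asked for, a point or a joint stands for the part that bears it (a point fixed in the world has none). Each returns a list of dicts, best first, with "p" (0 to 1); they miss things now and then, are a little off and sometimes report something else, mostly with a low value. They report only what shows in the picture. A call takes as long as a camera call. They do not tell look-alikes from the thing itself.
- regions_of(camera, name): "pixels" (384x512 bool, what is visible of it) and "bbox" ([left, top, right, bottom] in pixels, round what is visible of it).
- pinpoint(camera, name): "location" ([column, row] in pixels: a listed point, or the origin of a listed thing).
The state is a dict: "t": time; "q": joint angles; "qd": joint speeds; "joint_efforts": joint torques, N m; "eef_pos": TCP position; "ee_rot": TCP orientation; "force": force on the tool from outside, world axes, zero at the start; "moment": the same for the moment, N m; "width": finger opening in m.
Only numpy, scipy, OpenCV 4.12 (cv2) and the standard library are available. Lean on these libraries where they do the work, as an engineer would, in place of code of your own. Each camera call takes 0.05 s, during which the arm holds its last target. There are 200 camera calls.

## Working session

There is one attempt and no reset: what is moved stays moved. The work goes in short steps, Python scripts to look and compute and a shell command to move; the robot and the scene stay as the last step left them, time stands still between calls to the robot, and variables do not carry over. Pictures are saved under pics/ and viewed, about 8 in all and at most 12, crops included, and the job is handed in when it is done.

```bash
mkdir -p pics; cat > h.py <<'E'
import numpy as np, cv2
from station import telemetry, grab_frame, arm, regions_of, pinpoint
def ray(f,p):
    d=np.array([(p[0]-f["cx"])/f["fx"],(p[1]-f["cy"])/f["fy"],1.]); R=np.array(f["R"]);t=np.array(f["t"])
    return -R.T@t, R.T@d
def atz(f,p,z):
    c,d=ray(f,p); return c+d*(z-c[2])/d[2]
def proj(f,X):
    c=np.array(f["R"])@X+np.array(f["t"]); return np.array([f["fx"]*c[0]/c[2]+f["cx"],f["fy"]*c[1]/c[2]+f["cy"]])
def save(f,n,box=None,s=1):
    im=f["pixels"][:,:,::-1]
    if box: im=im[box[1]:box[3],box[0]:box[2]]
    cv2.imwrite("pics/"+n,cv2.resize(im,None,fx=s,fy=s,interpolation=cv2.INTER_CUBIC))
E
python3 - <<'E'
from h import *
F={c:grab_frame(c) for c in("scene","top")}
a=np.vstack([F[c]["pixels"] for c in F]); 
for c in F: save(F[c],c+"0.png",None,1.5)
Z=dict(flask_mouth=.135,infuser_lid=.048,hook_grip=.133,stand_top=.105,tray=0.,tin_mid=.04,cup_mid=.03,carton_mid=.035)
for c in F:
  f=F[c]; print(c,"cam",(-np.array(f["R"]).T@f["t"]).round(3))
  for n,z in Z.items():
    for r in pinpoint(c,n): print(n,round(r["p"],2),np.round(r["location"]),atz(f,r["location"],z).round(3)[:2])
print(telemetry.get_state())
E
```

```text
scene cam [ 0.914 -0.535  0.622]
flask_mouth 0.8 [232. 155.] [ 0.392 -0.039]
flask_mouth 0.79 [325. 179.] [0.592 0.034]
hook_grip 0.92 [122. 205.] [ 0.36  -0.296]
hook_grip 0.82 [193. 226.] [ 0.5  -0.24]
hook_grip 0.74 [196. 237.] [ 0.524 -0.255]
hook_grip 0.64 [127. 309.] [ 0.56  -0.416]
stand_top 0.84 [198. 237.] [ 0.504 -0.235]
tray 0.82 [342. 180.] [0.537 0.22 ]
tin_mid 0.76 [406. 218.] [0.74  0.151]
cup_mid 0.82 [330. 311.] [ 0.748 -0.152]
cup_mid 0.31 [192. 227.] [ 0.413 -0.183]
carton_mid 0.95 [378. 259.] [0.753 0.007]
carton_mid 0.71 [325. 182.] [0.533 0.139]
carton_mid 0.19 [341. 180.] [0.557 0.174]
top cam [ 0.374 -0.048  0.949]
flask_mouth 0.94 [213. 132.] [0.603 0.026]
flask_mouth 0.62 [242. 236.] [ 0.389 -0.039]
flask_mouth 0.51 [135. 169.] [0.522 0.182]
infuser_lid 0.53 [216. 144.] [0.601 0.026]
hook_grip 0.93 [332. 308.] [ 0.249 -0.222]
hook_grip 0.66 [336. 184.] [ 0.5   -0.231]
stand_top 0.76 [336. 181.] [ 0.509 -0.238]
tray 0.98 [133. 171.] [0.542 0.226]
tin_mid 0.94 [168.  85.] [0.741 0.141]
cup_mid 0.73 [298.  86.] [ 0.752 -0.165]
carton_mid 0.28 [216. 146.] [0.598 0.026]
{'t': 0.9, 'q': array([-9.68903383e-01,  3.58573571e-01,  1.19449967e-02, -4.92632155e-08,
       -1.22412822e+00, -2.88132477e-01]), 'qd': array([ 3.30078117e-04, -1.64055722e-05,  9.79965874e-04, -2.19966901e-03,
        1.44260801e-04, -2.52187139e-04]), 'joint_efforts': array([ 1.68080722e-03, -5.82358539e+01,  2.93299609e+01,  7.00250074e+00,
        1.24246496e-02, -3.16380692e-05]), 'eef_pos': array([ 0.20833462, -0.6420356 ,  0.19919796]), 'ee_rot': array([3.14158138e+00, 3.78881169e-05, 1.88455678e+00]), 'force': array([-0.16196452,  0.36917005,  0.69108701]), 'moment': array([-0.01127219,  0.07426531,  0.00245903]), 'width': 0.08783786905185863}
```

```bash
sleep 1
```

```text
(no output)
```

View pics/scene0.png

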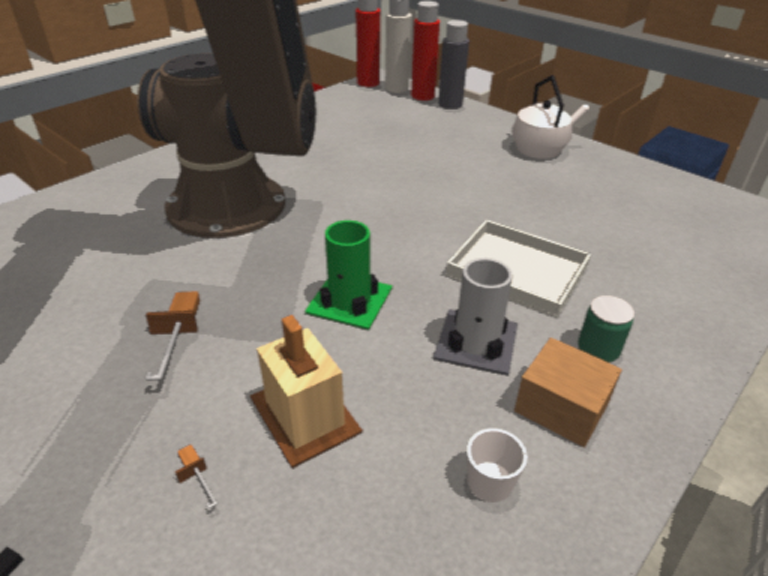

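View pics/top0.png

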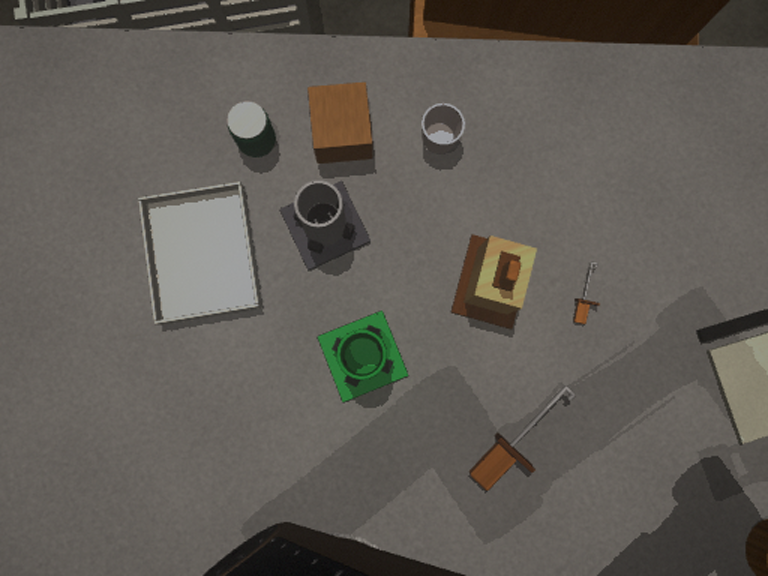

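The scene shows the hanging hook in its stand and the steel flask behind it (1.5x pictures: stand at (300,390) scene and (508,275) top; flask at (318,204) top, tray at (200,253) top). Next, close crops of the stand and the bore.

```bash
python3 - <<'E'
from h import *
f=grab_frame("top"); g=grab_frame("scene")
im=f["pixels"][:,:,::-1]
def big(im,b,s): return cv2.resize(im[b[1]:b[3],b[0]:b[2]],None,fx=s,fy=s,interpolation=cv2.INTER_CUBIC)
A=big(im,(300,150,365,225),6); B=cv2.convertScaleAbs(big(im,(190,115,238,171),8),alpha=1.8)
B=B[:450]
cv2.imwrite("pics/crop1.png",np.hstack([A,B]))
# edge polygon of stand top, tray, flask
for c,n,fr in(("top","tray",f),("top","stand_top",f),("scene","stand_top",g),("top","flask",f),("top","hook",f),("scene","hook",g),("top","infuser",f)):
  for r in regions_of(c,n)[:3]:
    m=r["pixels"].astype(np.uint8); cnt=max(cv2.findContours(m,0,2)[0],key=cv2.contourArea)
    print(c,n,round(r["p"],2),r["bbox"],cv2.minAreaRect(cnt),m.sum())
for n in("loop_foot","loop_gap","infuser_lid","infuser"): print(n,pinpoint("top",n))
E
```

```text
Traceback (most recent call last):
ValueError: all the input array dimensions except for the concatenation axis must match exactly, but along dimension 0, the array at index 0 has size 450 and the array at index 1 has size 448
```

```bash
python3 - <<'E'
from h import *
f=grab_frame("top"); g=grab_frame("scene")
im=f["pixels"][:,:,::-1]
def big(im,b,s): return cv2.resize(im[b[1]:b[3],b[0]:b[2]],None,fx=s,fy=s,interpolation=cv2.INTER_CUBIC)
A=big(im,(300,150,365,225),6)[:448]; B=cv2.convertScaleAbs(big(im,(190,115,238,171),8),alpha=1.8)
cv2.imwrite("pics/crop1.png",np.hstack([A,B]))
for c,n,fr in(("top","tray",f),("top","stand_top",f),("scene","stand_top",g),("top","flask",f),("top","hook",f),("scene","hook",g),("top","infuser",f)):
  for r in regions_of(c,n)[:3]:
    m=r["pixels"].astype(np.uint8); cnt=max(cv2.findContours(m,0,2)[0],key=cv2.contourArea)
    print(c,n,round(r["p"],2),r["bbox"],np.round(cv2.boxPoints(cv2.minAreaRect(cnt))).tolist(),m.sum())
for n in("loop_foot","loop_gap","infuser_lid","infuser"): print(n,[(round(r["p"],2),r["location"]) for r in pinpoint("top",n)])
E
```

```text
top tray 0.57 [90.5, 118.8, 173.0, 212.7] [[90.0, 130.0], [162.0, 119.0], [175.0, 206.0], [103.0, 217.0]] 6243
top stand_top 0.84 [303.2, 158.0, 358.4, 217.2] [[299.0, 208.0], [314.0, 154.0], [358.0, 165.0], [344.0, 220.0]] 2106
scene stand_top 0.56 [167.4, 218.1, 239.8, 310.4] [[154.0, 241.0], [208.0, 213.0], [246.0, 286.0], [191.0, 314.0]] 3763
top flask 0.59 [187.4, 124.0, 245.9, 178.0] [[182.0, 131.0], [224.0, 112.0], [247.0, 161.0], [205.0, 180.0]] 2089
top flask 0.57 [211.9, 205.9, 271.1, 264.8] [[210.0, 223.0], [255.0, 206.0], [272.0, 251.0], [228.0, 268.0]] 2234
top hook 0.8 [314.6, 257.8, 382.8, 327.2] [[306.0, 302.0], [363.0, 272.0], [378.0, 300.0], [321.0, 330.0]] 901
top hook 0.73 [379.2, 200.5, 399.5, 213.7] [[379.0, 212.0], [385.0, 197.0], [397.0, 202.0], [391.0, 217.0]] 147
top hook 0.55 [326.5, 168.9, 347.8, 193.2] [[327.0, 190.0], [335.0, 167.0], [348.0, 172.0], [341.0, 195.0]] 322
scene hook 0.8 [120.1, 297.5, 145.6, 337.0] [[117.0, 297.0], [136.0, 297.0], [136.0, 320.0], [117.0, 320.0]] 340
scene hook 0.77 [186.7, 209.7, 212.4, 253.1] [[178.0, 216.0], [196.0, 208.0], [212.0, 246.0], [193.0, 253.0]] 577
top infuser 0.52 [205.1, 131.4, 224.0, 150.4] [[204.0, 135.0], [224.0, 135.0], [224.0, 148.0], [204.0, 148.0]] 227
top infuser 0.42 [92.8, 123.2, 172.8, 215.1] [[91.0, 130.0], [162.0, 120.0], [174.0, 207.0], [103.0, 217.0]] 6161
loop_foot [(0.61, [217.0, 148.1])]
loop_gap [(0.63, [214.2, 146.4])]
infuser_lid [(0.57, [213.7, 142.3])]
infuser [(0.44, [214.8, 148.2])]
```

View pics/crop1.png

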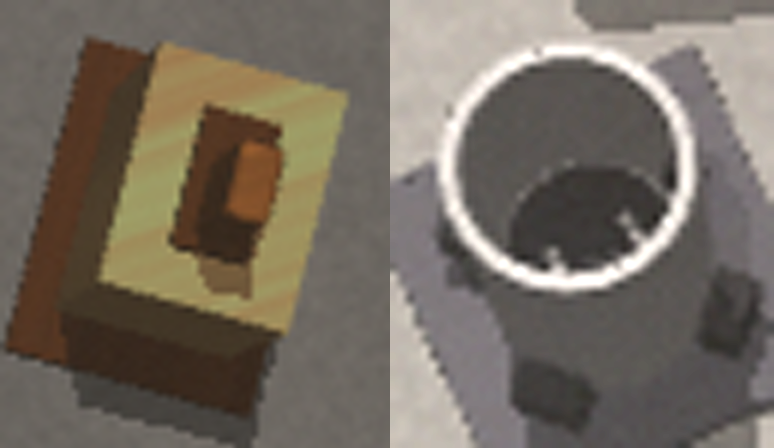

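The crop shows the stand with the collar in it and the grip top at (258,182). In the bore only the two loop feet show, at crop (558,258) and (630,222). The arch itself is hidden, so it probably leans towards the near (lower) side.

```bash
python3 - <<'E'
from h import *
f=grab_frame("top")
P=lambda u,v,s,ox,oy:((u+.5)/s+ox-.5,(v+.5)/s+oy-.5)
C=np.array([atz(f,P(u,v,6,300,150),.105)[:2] for u,v in((160,42),(348,93),(285,335),(100,282))])
print("stand",C.round(4).tolist(),C.mean(0).round(4)); 
e=(C[2]-C[1]+C[3]-C[0])/2; w=(C[1]-C[0]+C[2]-C[3])/2; ang=np.arctan2(e[1],e[0])
print("len",np.linalg.norm(e),np.linalg.norm(w),"yaw",np.degrees([ang,np.arctan2(w[1],w[0])]))
for s in(0,np.pi):
  a=ang+s; c=C.mean(0); u=np.array([np.cos(a),np.sin(a)])
  g=c-.0075*u; 
  px=proj(f,np.array([*g,.161])); print("yaw",np.degrees(a),"grip",g.round(4),"top px in crop",((px-[300,150])*6).round())
m=np.array([atz(f,P(u,v,8,190,115),.135)[:2] for u,v in((46+10,168),(300,168),(178,50),(178,285))]); print("mouth",m.round(4).tolist(),(m[0,1]+m[1,1])/2,(m[2,0]+m[3,0])/2)
F=np.array([atz(f,P(u-390,v,8,190,115),.05)[:2] for u,v in((555,262),(630,228))]); d=F[0]-F[1]
print("feet",F.round(4).tolist(),F.mean(0),np.linalg.norm(d),"y dir",np.degrees(np.arctan2(d[1],d[0])))
Q=np.array([atz(f,(u/1.5,v/1.5),.03)[:2] for u,v in((139,198),(241,184),(259,305),(155,322))]);print("tray",Q.round(3).tolist(),Q.mean(0))
E
```

```text
stand [[0.5631, -0.2174], [0.5457, -0.2852], [0.458, -0.2611], [0.4758, -0.1953]] [ 0.5106 -0.2398]
len 0.09051392817159143 0.06907287346140116 yaw [ 165.22784337 -104.76168054]
yaw 165.22784337416934 grip [ 0.5179 -0.2417] top px in crop [264. 137.]
yaw 345.2278433741693 grip [ 0.5034 -0.2379] top px in crop [253. 180.]
mouth [[0.5956, 0.0588], [0.5969, -0.0044], [0.6278, 0.0281], [0.5652, 0.0264]] 0.027236026897482005 0.5965259240070246
feet [[0.5918, 0.0381], [0.6022, 0.017]] [0.59700184 0.02754633] 0.023547242144348255 y dir 116.17599985855334
tray [[0.628, 0.314], [0.653, 0.158], [0.464, 0.122], [0.435, 0.278]] [0.54502839 0.21780594]
```

```bash
python3 -m inch '1 4 5 2 0 0 10; 1 8 11 2 0 0 20; 1 12 16 2 0 0 30; 1 16 22 2 0 0 41; 1 20 28 2 0 0 52; 1 24 33 2 0 0 62; 1 27 37 2 0 0 73; 1 29.5 40.4 2 0 0 84; 1 29.5 40.4 2 0 0 95; 1 29.5 40.4 2 0 0 105; 1 29.5 40.4 2 0 0 116; 1 29.5 40.4 2 0 0 126'
```

```text
t: 3.2
eef_pos: [0.5034, -0.2379, 0.2192]
ee_rot: [-3.141, 0.0, -2.193]
force: [-0.2, 0.2, -0.6]
width: 0.0872
```

```bash
python3 -m inch '0.7 0 0 0 0 0 10; 0.7 0 0 0 0 0 21; 0.6 0 0 0 0 0 21.2; 0.6 0 0 0 0 0 21.2'; python3 - <<'E'
from h import *
s=telemetry.get_state(); print(s["eef_pos"],np.degrees(s["ee_rot"]),s["q"],s["width"],s["force"])
g=grab_frame("scene"); save(g,"a1.png",(150,150,300,320),3.5)
E
```

```text
t: 3.7
eef_pos: [0.5034, -0.2379, 0.2193]
ee_rot: [-3.141, 0.0, -1.827]
force: [-0.0, -0.7, -0.1]
width: 0.0547
[ 0.50340265 -0.23787312  0.21930979] [-1.79985223e+02  5.96764391e-03 -1.04682205e+02] [-8.97887983e-02  1.51510703e-01 -2.21037805e-01 -6.44062617e-05
 -1.19797622e+00  1.40435574e+00] 0.05474838731500365 [-0.03237311 -0.66483263 -0.14161289]
```

```bash
python3 -m inch '0.6 0 0 -3 0 0 0; 0.6 0 0 -6 0 0 0; 0.6 0 0 -8.5 0 0 0; 0.6 0 0 -10 0 0 0; 0.6 0 0 -10 0 0 0; 0.15 0 0 -10 0 0 0; 0 0 0 -10 0 0 0; 0 0 0 -10 0 0 0; 0 0 0 -10 0 0 0; 0 0 0 -10 0 0 0' 40; python3 - <<'E'
from h import *
g=grab_frame("scene"); save(g,"a1.png",(150,150,300,320),3.5)
E
```

```text
t: 5.0
eef_pos: [0.5035, -0.238, 0.1195]
ee_rot: [-3.141, 0.0, -1.827]
force: [0.2, -0.1, 0.8]
width: 0.016
```

View pics/a1.png

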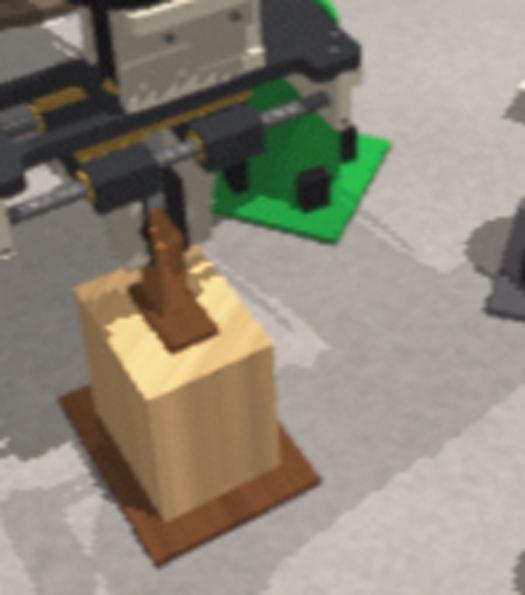

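Gripped: the opening is 16 mm and the collar is still on the stand. Lift out, then carry it over the flask.

```bash
python3 -m inch '0 0 0 2 0 0 0; 0 0 0 5 0 0 0; 0 0 0 10 0 0 0; 0 0 0 15 0 0 0; 0 0 0 17 0 0 0; 0 2 5 17 0 0 -10; 0 4 10 17 0 0 -20; 0 6 15 17 0 0 -30; 0 8 20 17 0 0 -40; 0 10 25 17 0 0 -50; 0 10.96 27.36 17 0 0 -60; 0 10.96 27.36 17 0 0 -70'
```

```text
t: 6.55
eef_pos: [0.6134, 0.0378, 0.2884]
ee_rot: [-3.141, -0.002, -3.052]
force: [0.3, -1.1, -1.8]
width: 0.0155
```

```bash
python3 -m inch '0 0 0 0 0 0 -10; 0 0 0 0 0 0 -20; 0 0 0 0 0 0 -30; 0 0 0 0 0 0 -40; 0 0 0 0 0 0 -50; 0 0 0 0 0 0 -60; 0 0 0 0 0 0 -69.2; 0 0 0 0 0 0 -69.2;0 0 0 0 0 0 -69.2'; python3 - <<'E'
from h import *
s=telemetry.get_state(); print(s["eef_pos"],np.degrees(s["ee_rot"]),s["q"].round(2),s["width"],s["force"])
g=grab_frame("scene"); f=grab_frame("top")
p=s["eef_pos"]; u=np.array([np.cos(np.radians(206)),np.sin(np.radians(206)),0])
im=np.hstack([cv2.resize(x["pixels"][b[1]:b[3],b[0]:b[2],::-1],(390,480),interpolation=cv2.INTER_CUBIC) for x,b in((g,(270,80,400,240)),(f,(165,60,275,195)))])
cv2.imwrite("pics/a2.png",im)
for n,z in(("shank base",-.118+.0135),("tip",0)):
  X=p+[0,0,.0135-.118]+(u*.011 if n=="tip" else 0); print(n,X,(proj(g,X)-[270,80])*3,(proj(f,X)-[165,60])*3.55)
E
```

```text
t: 7.68
eef_pos: [0.6133, 0.0378, 0.2882]
ee_rot: [-3.141, -0.002, 2.027]
force: [-0.4, 0.5, 0.1]
width: 0.0157
[0.61327385 0.03781191 0.28819007] [-1.79950931e+02 -9.85196035e-02  1.16155527e+02] [ 0.38  0.22  0.02 -0.   -1.37 -1.49] 0.015720618732942147 [-0.35829601  0.50308601  0.0890197 ]
shank base [0.61327385 0.03781191 0.18369007] [204.90298939 248.06569901] [140.38105273 214.26037358]
tip [0.60338711 0.03298982 0.18369007] [188.09296293 245.10488822] [148.60504961 231.80864278]
```

View pics/a2.png

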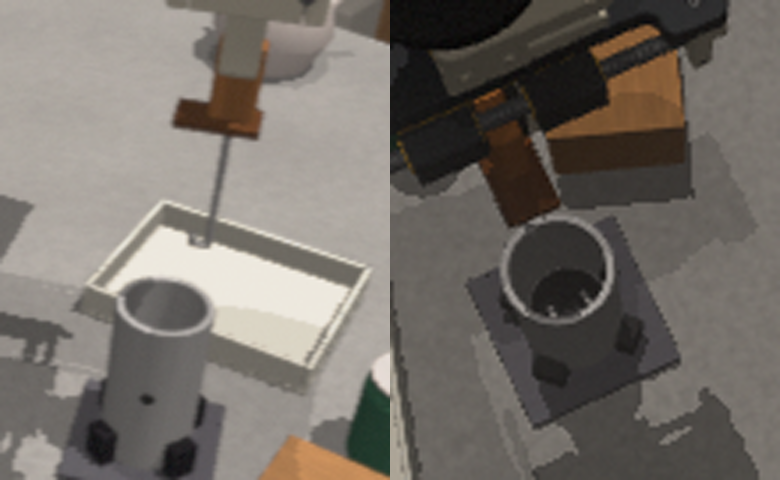

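The hook hangs from the gripper over the tray in this view: shank base near (208,242) and tip near (193,238) in the left crop. The flask mouth is near (166,307). A dark nub spot faces the scene camera, so the nubs lie on the ±y sides of the infuser, clear of the hook's plane.

```bash
python3 - <<'E'
from h import *
g=grab_frame("scene"); p=telemetry.get_state()["eef_pos"]
u=np.array([-.899,-.438,0])
q=lambda X:((proj(g,np.array(X))-[270,80])*3).round(1)
print("mouth",q([.5965,.0275,.135]), "shank top",q(p+[0,0,.0135-.028]),"collar corners")
for x,y in((-.0185,.014),(-.0185,-.014),(.0335,.014),(.0335,-.014)): 
  v=np.array([.438,-.899,0]); print(x,y,q(p+u*x+v*y+[0,0,.0135-.028]))
im=g["pixels"][80:240,270:400]; r=cv2.cvtColor(im,cv2.COLOR_RGB2HSV); 
m=((r[...,0]<15)&(r[...,1]>120)); ys,xs=np.where(m[:60]); print("brown bbox",xs.min()*3,xs.max()*3+2,ys.min()*3,ys.max()*3+2)
E
```

```text
mouth [165.3 303.1] shank top [226.9 125.8] collar corners
-0.0185 0.014 [255.6 141.8]
-0.0185 -0.014 [260.1 119.7]
0.0335 0.014 [168.2 128.2]
0.0335 -0.014 [175.2 106.7]
brown bbox 177 389 3 134
```

```bash
python3 -m inch '0 -0.2 -0.3 0 0 0 0; 0 -0.2 -0.3 -2 0 0 0; 0 -0.2 -0.3 -4 0 0 0; 0 -0.2 -0.3 -5 0 0 0; 0 -0.2 -0.3 -6 0 0 0;  0 -0.2 -0.3 -7 0 0 0; 0 -0.2 -0.3 -7 0 0 0'; python3 - <<'E'
from h import *
g=grab_frame("scene"); f=grab_frame("top")
im=np.hstack([cv2.resize(x["pixels"][b[1]:b[3],b[0]:b[2],::-1],(390,390),interpolation=cv2.INTER_CUBIC) for x,b in((g,(285,125,365,205)),(f,(175,85,255,165)))])
cv2.imwrite("pics/a3.png",im)
E
```

```text
t: 8.7
eef_pos: [0.611, 0.0347, 0.2176]
ee_rot: [-3.14, -0.002, 2.026]
force: [-0.3, 0.0, -0.2]
width: 0.0159
```

View pics/a3.png

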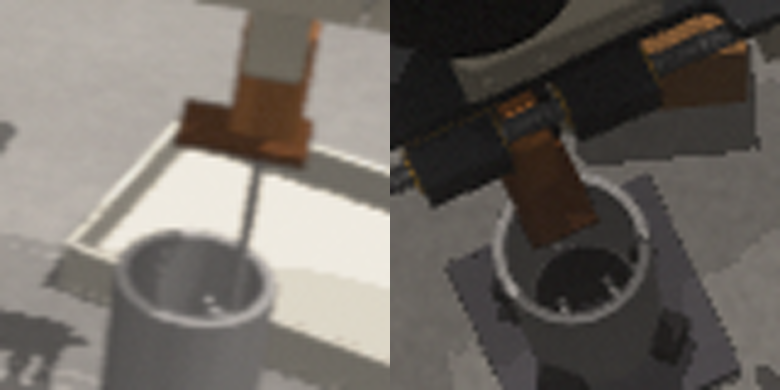

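The hook is inside the bore, with the tip visible in the mouth at (210,302). Now down, feeling as it goes.

```bash
python3 -m inch '0 0 0 -1.5 0 0 0; 0 0 0 -2.5 0 0 0; 0 0 0 -3.3 0 0 0; 0 0 0 -4 0 0 0; 0 0 0 -4 0 0 0'; python3 -m inch '0 0 0 -0.4 0 0 0; 0 0 0 -0.8 0 0 0; 0 0 0 -1.2 0 0 0; 0 0 0 -1.2 0 0 0'; python3 -m inch '0 0 0 -0.3 0 0 0; 0 0 0 -0.5 0 0 0; 0 0 0 -0.5 0 0 0'
```

```text
t: 9.43
eef_pos: [0.6113, 0.0347, 0.1779]
ee_rot: [-3.14, -0.001, 2.026]
force: [0.5, 1.0, -1.3]
width: 0.0157
t: 9.93
eef_pos: [0.611, 0.0346, 0.1655]
ee_rot: [-3.14, -0.002, 2.026]
force: [0.1, -0.4, -0.3]
width: 0.0156
t: 10.3
eef_pos: [0.6109, 0.0346, 0.1603]
ee_rot: [-3.139, -0.002, 2.026]
force: [0.5, 0.6, -1.9]
width: 0.0157
```

```bash
python3 -m inch '0 0 0 -0.2 0 0 0; 0 0 0 -0.2 0 0 0'; python3 -m inch '0 0 0 -0.2 0 0 0; 0 0 0 -0.2 0 0 0';python3 -c "
from station import telemetry
print(telemetry.get_state()['force'])"
```

```text
t: 10.55
eef_pos: [0.6108, 0.0346, 0.1581]
ee_rot: [-3.139, -0.002, 2.026]
force: [-0.0, 0.3, -0.6]
width: 0.0157
t: 10.8
eef_pos: [0.6107, 0.0346, 0.1559]
ee_rot: [-3.139, -0.002, 2.026]
force: [0.2, 0.3, -1.5]
width: 0.0156
[ 0.19984259  0.30707572 -1.47187873]
```

```bash
python3 -m inch '0 0 0 -0.2 0 0 0; 0 0 0 -0.2 0 0 0'; python3 -m inch '0 0 0 -0.2 0 0 0; 0 0 0 -0.2 0 0 0'
```

```text
t: 11.05
eef_pos: [0.6112, 0.0346, 0.1545]
ee_rot: [-3.14, -0.001, 2.026]
force: [0.1, 1.2, 3.6]
width: 0.0159
t: 11.3
eef_pos: [0.6123, 0.0347, 0.1543]
ee_rot: [3.141, -0.0, 2.026]
force: [-0.9, 0.4, 10.0]
width: 0.0154
```

Lid felt at TCP z ≈ 0.1548. Back up 5 mm and pass the foot through the arch.

```bash
python3 -m inch '0 0 0 0.3 0 0 0; 0 0 0 0.55 0 0 0; 0 -0.2 -0.1 0.55 0 0 0; 0 -0.45 -0.2 0.55 0 0 0; 0 -0.45 -0.2 0.55 0 0 0'; python3 -m inch '0 -0.2 -0.1 0 0 0 0; 0 -0.45 -0.22 0 0 0 0; 0 -0.45 -0.22 0 0 0 0'; python3 -m inch '0 -0.2 -0.1 0 0 0 0; 0 -0.45 -0.22 0 0 0 0; 0 -0.45 -0.22 0 0 0 0'
```

```text
t: 11.92
eef_pos: [0.6074, 0.0326, 0.1596]
ee_rot: [3.141, -0.0, 2.026]
force: [0.5, 0.0, -1.3]
width: 0.0156
t: 12.3
eef_pos: [0.6027, 0.0302, 0.1597]
ee_rot: [3.141, -0.0, 2.026]
force: [0.1, -0.2, -1.5]
width: 0.0156
t: 12.68
eef_pos: [0.598, 0.0279, 0.1597]
ee_rot: [3.141, -0.0, 2.026]
force: [0.3, 0.8, -1.2]
width: 0.0156
```

```bash
python3 -m inch '0 -0.25 -0.12 0 0 0 0; 0 -0.25 -0.12 0 0 0 0'; python3 -m inch '0 -0.25 -0.12 0 0 0 0; 0 -0.25 -0.12 0 0 0 0'; python3 -m inch '0 -0.2 -0.1 0 0 0 0; 0 -0.2 -0.1 0 0 0 0'; python3 -m inch '0 -0.2 -0.1 0 0 0 0; 0 -0.2 -0.1 0 0 0 0'
```

```text
t: 12.92
eef_pos: [0.5954, 0.0266, 0.1598]
ee_rot: [3.141, -0.0, 2.026]
force: [0.2, 0.1, -0.6]
width: 0.0158
t: 13.18
eef_pos: [0.5927, 0.0254, 0.1598]
ee_rot: [3.141, -0.0, 2.026]
force: [0.1, -0.7, -0.9]
width: 0.0156
t: 13.42
eef_pos: [0.5905, 0.0243, 0.1598]
ee_rot: [3.141, -0.0, 2.026]
force: [-0.4, -0.1, -0.8]
width: 0.0154
t: 13.68
eef_pos: [0.5884, 0.0233, 0.1599]
ee_rot: [3.141, -0.001, 2.026]
force: [-0.6, -0.6, -0.2]
width: 0.0157
```

```bash
python3 -m inch '0 -0.2 -0.1 0 0 0 0; 0 -0.2 -0.1 0 0 0 0'; python3 -m inch '0 -0.2 -0.1 0 0 0 0; 0 -0.2 -0.1 0 0 0 0'
```

```text
t: 13.92
eef_pos: [0.5862, 0.0222, 0.1599]
ee_rot: [3.141, -0.001, 2.026]
force: [-0.3, 0.3, -0.6]
width: 0.0158
t: 14.18
eef_pos: [0.5842, 0.0211, 0.16]
ee_rot: [3.141, -0.0, 2.026]
force: [-0.0, -0.1, -0.7]
width: 0.0157
```

```bash
python3 -m inch '0 0 0 0.4 0 0 0; 0 0 0 0.8 0 0 0; 0 0 0 1.2 0 0 0; 0 0 0 1.2 0 0 0'; python3 -m inch '0 0 0 0.4 0 0 0; 0 0 0 0.8 0 0 0;0 0 0 0.8 0 0 0'; python3 - <<'E'
from h import *
for i in range(4):
  f=grab_frame("top"); print(telemetry.get_state()["force"].round(2))
im=cv2.convertScaleAbs(cv2.resize(f["pixels"][85:165,175:255,::-1],(560,560),interpolation=cv2.INTER_CUBIC),alpha=1.8)
cv2.imwrite("pics/a4.png",im)
E
```

```text
t: 14.68
eef_pos: [0.5843, 0.0212, 0.1723]
ee_rot: [3.141, -0.0, 2.026]
force: [0.3, -0.0, -1.2]
width: 0.0154
t: 15.05
eef_pos: [0.5846, 0.0213, 0.1808]
ee_rot: [3.14, -0.0, 2.026]
force: [1.4, 0.0, -1.8]
width: 0.0154
[ 1.08  0.26 -1.73]
[ 1.09 -0.2  -1.99]
[ 0.91  0.34 -1.45]
[ 1.6   0.67 -1.41]
```

View pics/a4.png

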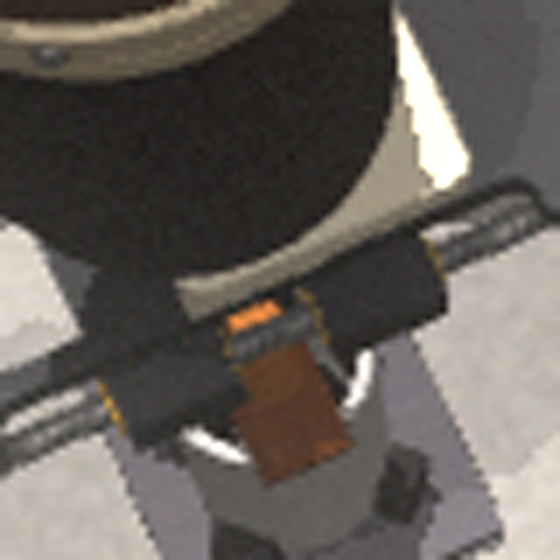

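```bash
python3 -m inch '0 0 0 0.4 0 0 0; 0 0 0 0.8 0 0 0; 0 0 0 0.8 0 0 0'; python3 -m inch '0 0 0 0.3 0 0 0; 0 0 0 0.6 0 0 0;0 0 0 0.6 0 0 0'; python3 -m inch '0 0 0 0.3 0 0 0; 0 0 0 0.6 0 0 0;0 0 0 0.6 0 0 0'
```

```text
t: 15.62
eef_pos: [0.5848, 0.0213, 0.1889]
ee_rot: [3.139, -0.0, 2.026]
force: [1.7, 0.0, -2.1]
width: 0.0156
t: 16.0
eef_pos: [0.5849, 0.0213, 0.1953]
ee_rot: [3.139, -0.0, 2.026]
force: [0.6, 0.5, -3.0]
width: 0.0154
t: 16.38
eef_pos: [0.5851, 0.0211, 0.2015]
ee_rot: [3.139, 0.0, 2.026]
force: [0.9, -1.3, -2.7]
width: 0.0156
```

```bash
python3 -m inch '0 0 0 0.2 0 0 0; 0 0 0 0.4 0 0 0;0 0 0 0.4 0 0 0'; python3 -m inch '0 0 0 0.2 0 0 0; 0 0 0 0.4 0 0 0;0 0 0 0.4 0 0 0'; python3 -m inch '0 0 0 0.2 0 0 0; 0 0 0 0.4 0 0 0;0 0 0 0.4 0 0 0'
```

```text
t: 16.75
eef_pos: [0.585, 0.0213, 0.2052]
ee_rot: [3.139, 0.0, 2.026]
force: [2.6, -0.2, -9.5]
width: 0.0156
t: 17.12
eef_pos: [0.5856, 0.0211, 0.2107]
ee_rot: [3.138, 0.001, 2.026]
force: [0.1, -1.0, -2.5]
width: 0.0155
t: 17.5
eef_pos: [0.5858, 0.0212, 0.2152]
ee_rot: [3.137, 0.001, 2.026]
force: [1.4, 0.0, -2.8]
width: 0.0155
```

Hooked: the nub snap peaked at about 9.5 N, and it now carries a steady load. Draw it on up, easing towards the bore centre.

```bash
python3 -m inch '0 0.15 0.07 0.4 0 0 0; 0 0.3 0.15 0.8 0 0 0;0 0.45 0.22 1.2 0 0 0;0 0.45 0.22 1.2 0 0 0'; python3 -m inch '0 0.1 0.05 0.5 0 0 0; 0 0.2 0.1 1 0 0 0;0 0.3 0.15 1.5 0 0 0;0 0.3 0.15 2 0 0 0;0 0.3 0.15 2 0 0 0'
```

```text
t: 18.0
eef_pos: [0.5907, 0.0235, 0.2276]
ee_rot: [3.136, 0.001, 2.026]
force: [-0.0, 0.4, -3.0]
width: 0.0158
t: 18.62
eef_pos: [0.5939, 0.025, 0.2482]
ee_rot: [3.135, 0.002, 2.027]
force: [0.3, 0.3, -2.3]
width: 0.0154
```

```bash
python3 -m inch '0 0 0 0.6 0 0 0; 0 0 0 1.2 0 0 0;0 0 0 1.8 0 0 0;0 0 0 2.4 0 0 0;0 0 0 3 0 0 0;0 0 0 3 0 0 0'; python3 -m inch '0 0 0 0.6 0 0 0; 0 0 0 1.2 0 0 0;0 0 0 1.8 0 0 0;0 0 0 2.4 0 0 0;0 0 0 3 0 0 0;0 0 0 3 0 0 0'
```

```text
t: 19.38
eef_pos: [0.5943, 0.0251, 0.2788]
ee_rot: [3.134, 0.002, 2.027]
force: [0.3, 1.2, -2.4]
width: 0.0157
t: 20.12
eef_pos: [0.5945, 0.0251, 0.3095]
ee_rot: [3.133, 0.002, 2.027]
force: [-0.4, -0.1, -2.5]
width: 0.0156
```

```bash
python3 -m inch '0 0 0 0.6 0 0 0; 0 0 0 1.2 0 0 0;0 0 0 1.8 0 0 0;0 0 0 2.4 0 0 0;0 0 0 3 0 0 0;0 0 0 3.6 0 0 0;0 0 0 4.2 0 0 0;0 0 0 4.2 0 0 0'; python3 - <<'E'
from h import *
g=grab_frame("scene"); save(g,"a5.png",(270,30,400,240),2.8)
print(telemetry.get_state()["q"].round(2))
E
```

```text
t: 21.12
eef_pos: [0.5947, 0.0252, 0.3521]
ee_rot: [3.132, 0.002, 2.027]
force: [0.6, 0.6, -1.5]
width: 0.0156
[ 0.37  0.16  0.09  0.   -1.48 -1.49]
```

View pics/a5.png

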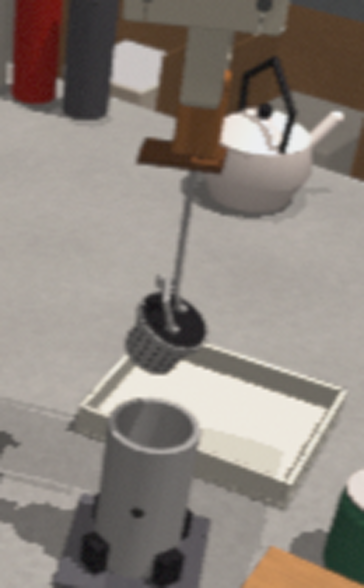

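The infuser is out of the flask, hanging from the hook with a slight tilt over the mouth at (165,330). Carry it over the tray.

```bash
python3 -m inch '0 -0.2 0.6 0 0 0 0; 0 -0.7 2.2 0 -0.1 0.1 0; 0 -1.3 4 0 -0.1 0.2 0; 0 -2 6.3 0 -0.2 0.4 0; 0 -2.7 8.6 0 -0.24 0.5 0; 0 -3.4 10.8 0 -0.24 0.5 0; 0 -4.1 13 0 -0.24 0.5 0; 0 -4.8 15.2 0 -0.24 0.5 0; 0 -5.4 17.2 0 -0.24 0.5 0; 0 -5.8 18.4 0 -0.24 0.5 0; 0 -6 19 0 -0.24 0.5 0; 0 -6 19 0 -0.24 0.5 0'; python3 -m inch '0 0 0 -1 0 0 0; 0 0 0 -2.5 0 0 0; 0 0 0 -4 0 0 0; 0 0 0 -5.5 0 0 0; 0 0 0 -7 0 0 0; 0 0 0 -8.5 0 0 0; 0 0 0 -10 0 0 0; 0 0 0 -11.5 0 0 0; 0 0 0 -12.5 0 0 0; 0 0 0 -13.5 0 0 0; 0 0 0 -14 0 0 0; 0 0 0 -14 0 0 0'
```

```text
t: 22.68
eef_pos: [0.5345, 0.2153, 0.3516]
ee_rot: [-3.14, 0.002, 2.027]
force: [0.4, 0.1, -2.1]
width: 0.0158
t: 24.18
eef_pos: [0.5345, 0.2153, 0.2114]
ee_rot: [-3.14, 0.002, 2.027]
force: [0.9, -0.4, -1.7]
width: 0.0154
```

```bash
python3 -m inch '0 0 0 -0.5 0 0 0; 0 0 0 -1 0 0 0; 0 0 0 -1.5 0 0 0; 0 0 0 -2 0 0 0; 0 0 0 -2.5 0 0 0; 0 0 0 -2.5 0 0 0'; python3 -m inch '0 0 0 -0.3 0 0 0; 0 0 0 -0.6 0 0 0; 0 0 0 -0.9 0 0 0; 0 0 0 -1.2 0 0 0; 0 0 0 -1.5 0 0 0; 0 0 0 -1.8 0 0 0; 0 0 0 -2 0 0 0; 0 0 0 -2 0 0 0'; python3 - <<'E'
from h import *
g=grab_frame("scene"); f=grab_frame("top")
im=np.hstack([cv2.resize(x["pixels"][b[1]:b[3],b[0]:b[2],::-1],(390,480),interpolation=cv2.INTER_CUBIC) for x,b in((g,(280,90,384,218)),(f,(85,105,189,233)))])
cv2.imwrite("pics/a6.png",im)
E
```

```text
t: 24.92
eef_pos: [0.5342, 0.2151, 0.1859]
ee_rot: [-3.139, 0.002, 2.027]
force: [0.5, -0.2, -2.0]
width: 0.0156
t: 25.92
eef_pos: [0.5342, 0.2151, 0.1657]
ee_rot: [-3.139, 0.002, 2.027]
force: [-0.5, -0.5, -0.6]
width: 0.0156
```

View pics/a6.png

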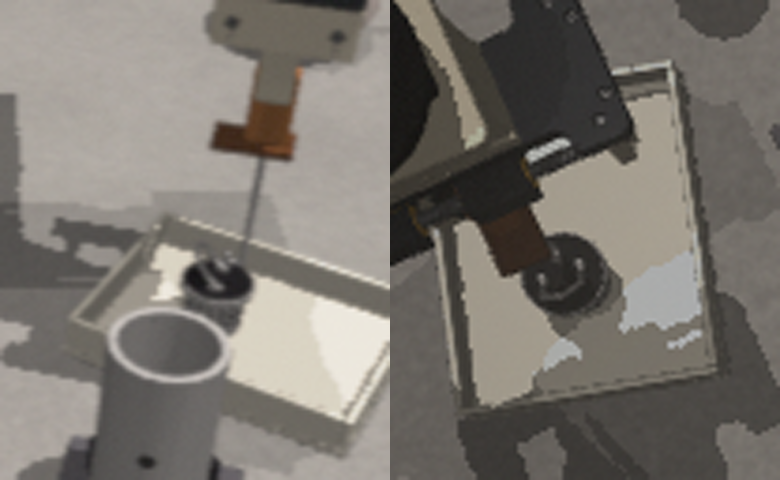

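The infuser stands upright in the tray, lid near (565,280) in the right crop, and the load is off the hook. Lower the foot below the arch and back it out.

```bash
python3 -m inch '0 0 0 -0.4 0 0 0; 0 0 0 -0.8 0 0 0; 0 0 0 -1.25 0 0 0; 0 0 0 -1.25 0 0 0'; python3 -m inch '0 0.25 0.12 0 0 0 0; 0 0.5 0.24 0 0 0 0; 0 0.9 0.44 0 0 0 0; 0 0.9 0.44 0 0 0 0'
```

```text
t: 26.52
eef_pos: [0.5341, 0.215, 0.1529]
ee_rot: [-3.139, 0.002, 2.027]
force: [0.1, 0.3, -0.9]
width: 0.0154
t: 27.02
eef_pos: [0.5434, 0.2196, 0.1528]
ee_rot: [-3.139, 0.003, 2.027]
force: [0.0, -0.2, -1.0]
width: 0.0154
```

```bash
python3 -m inch '0 0.4 0.2 0 0 0 0; 0 0.8 0.4 0 0 0 0; 0 1.2 0.6 0 0 0 0; 0 1.2 0.6 0 0 0 0'; python3 -m inch '0 0.5 0.24 0 0 0 0; 0 1 0.5 0 0 0 0; 0 1.6 0.8 0 0 0 0; 0 1.6 0.8 0 0 0 0'; python3 - <<'E'
from h import *
g=grab_frame("scene"); f=grab_frame("top")
im=np.hstack([cv2.resize(x["pixels"][b[1]:b[3],b[0]:b[2],::-1],(390,480),interpolation=cv2.INTER_CUBIC) for x,b in((g,(280,90,384,218)),(f,(85,105,189,233)))])
cv2.imwrite("pics/a7.png",im)
E
```

```text
t: 27.52
eef_pos: [0.5557, 0.2257, 0.1527]
ee_rot: [-3.138, 0.003, 2.027]
force: [-0.3, 0.0, -2.0]
width: 0.0157
t: 28.02
eef_pos: [0.5721, 0.2339, 0.1524]
ee_rot: [-3.138, 0.003, 2.027]
force: [-0.2, -0.5, -1.7]
width: 0.0156
```

View pics/a7.png

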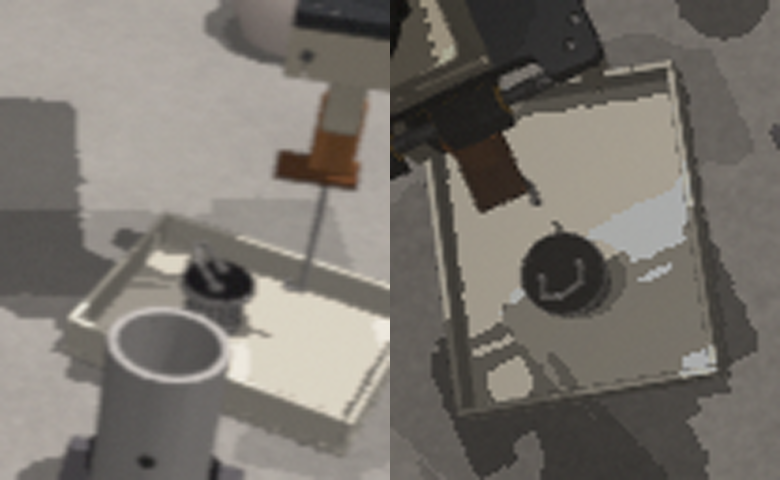

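Unhooked: the infuser is upright near (563,275) in the right crop, with the loop free and the hook clear. Back to the stand.

```bash
python3 -m inch '0 0 0 3 0 0 0; 0 0 0 8 0 0 0; 0 0 0 12 0 0 0; 0 0 -2 14 0 0 9; 0 -1 -7 14 0 0 19; 0 -2 -12 14 0 0 29; 0 -3 -17 14 0 0 39; 0 -3.6 -22 14 0 0 49; 0 -4.2 -27 14 0 0 59; 0 -4.8 -32 14 0 0 69; 0 -5.5 -37 14 0 0 79; 0 -5.5 -37 14 0 0 79'
```

```text
t: 29.62
eef_pos: [0.5156, -0.1391, 0.2926]
ee_rot: [-3.138, 0.003, -2.879]
force: [-0.5, 0.4, -1.5]
width: 0.0154
```

```bash
python3 -m inch '0 -0.3 -2 0 0 0 10; 0 -0.6 -5 0 0 0 20; 0 -1 -8 0 0 0 30; 0 -1.3 -10 0 0 0 40; 0 -1.36 -10.2 0 0 0 50; 0 -1.36 -10.2 0 0 0 60; 0 -1.36 -10.2 0 0 0 60.2; 0 -1.36 -10.2 0 0 0 60.2'; python3 - <<'E'
from h import *
s=telemetry.get_state(); p=s["eef_pos"];print(p,np.degrees(s["ee_rot"]),s["q"].round(2))
print("shift cm",((np.array([.5035,-.238,.30])-p)*100).round(2))
g=grab_frame("scene"); save(g,"a8.png",(140,120,270,320),3)
u=np.array([np.cos(np.radians(-14.8)),np.sin(np.radians(-14.8)),0])
q=lambda X:((proj(g,np.array(X))-[140,120])*3).round(1)
print("base",q(p+[0,0,-.1045]),"tip",q(p+[0,0,-.1045]+.011*u))
E
```

```text
t: 30.62
eef_pos: [0.5021, -0.2406, 0.2926]
ee_rot: [-3.138, 0.003, -1.832]
force: [0.1, 0.5, -1.1]
width: 0.0156
[ 0.5021041  -0.24061954  0.29262965] [-1.79778654e+02  1.53013515e-01 -1.04952875e+02] [-0.1   0.11 -0.1  -0.   -1.35  1.41]
shift cm [0.14 0.26 0.74]
base [153.5 249.5] tip [162.1 260.6]
```

View pics/a8.png

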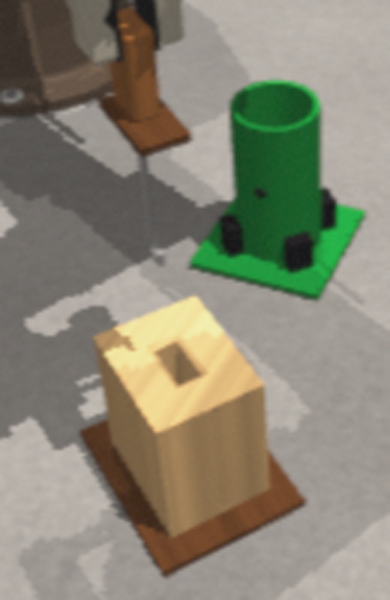

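The hook hangs above the stand with the slot open below it at (180,362), and it lines up as at the pick. Correct the small offset and lower.

```bash
python3 -m inch '0 0.14 0.26 0 0 0 0.2; 0 0.14 0.26 0 0 0 0.2; 0 0.14 0.26 -3 0 0 0.2; 0 0.14 0.26 -6 0 0 0.2; 0 0.14 0.26 -7.5 0 0 0.2; 0 0.14 0.26 -8.5 0 0 0.2; 0 0.14 0.26 -9.5 0 0 0.2; 0 0.14 0.26 -9.5 0 0 0.2'; python3 -m inch '0 0 0 -1 0 0 0; 0 0 0 -2 0 0 0; 0 0 0 -3 0 0 0; 0 0 0 -4 0 0 0; 0 0 0 -5 0 0 0; 0 0 0 -6 0 0 0; 0 0 0 -6.6 0 0 0; 0 0 0 -7 0 0 0; 0 0 0 -7 0 0 0'
```

```text
t: 31.68
eef_pos: [0.5034, -0.2381, 0.1973]
ee_rot: [-3.138, 0.003, -1.828]
force: [0.2, -0.2, -0.2]
width: 0.0156
t: 32.8
eef_pos: [0.5033, -0.238, 0.1272]
ee_rot: [-3.139, 0.002, -1.828]
force: [0.7, -0.9, -1.0]
width: 0.0155
```

```bash
python3 -m inch '0 0 0 -0.2 0 0 0; 0 0 0 -0.4 0 0 0; 0 0 0 -0.6 0 0 0; 0 0 0 -0.6 0 0 0'; python3 -m inch '0 0 0 -0.1 0 0 0; 0 0 0 -0.1 0 0 0'
```

```text
t: 33.3
eef_pos: [0.5032, -0.238, 0.121]
ee_rot: [-3.139, 0.002, -1.828]
force: [-0.4, -0.3, -0.6]
width: 0.0154
t: 33.55
eef_pos: [0.5032, -0.238, 0.1199]
ee_rot: [-3.139, 0.003, -1.828]
force: [-0.0, 0.3, -0.7]
width: 0.0156
```

```bash
python3 -m inch '0 0 0 -0.1 0 0 0; 0 0 0 -0.1 0 0 0';python3 -m inch '0 0 0 -0.1 0 0 0; 0 0 0 -0.1 0 0 0'
```

```text
t: 33.8
eef_pos: [0.5033, -0.2382, 0.1194]
ee_rot: [-3.138, 0.002, -1.827]
force: [-1.7, 0.5, 3.5]
width: 0.0154
t: 34.05
eef_pos: [0.5034, -0.2383, 0.1194]
ee_rot: [-3.138, 0.002, -1.827]
force: [-3.9, 1.2, 9.1]
width: 0.0154
```

Seated. Release, opening gently, and go up.

```bash
python3 -m inch '0 0 0 0.1 0 0 0; 0.25 0 0 0.1 0 0 0; 0.45 0 0 0.1 0 0 0; 0.6 0 0 0.1 0 0 0; 0.6 0 0 0.1 0 0 0; 0.6 0 0 2 0 0 0; 0.6 0 0 5 0 0 0; 0.6 0 0 9 0 0 0; 0.6 0 0 13 0 0 0; 0.6 -3 -3 14 0 0 0; 0.6 -6 -8 14 0 0 0; 0.6 -6 -8 14 0 0 0'; python3 - <<'E'
from h import *
g=grab_frame("scene"); f=grab_frame("top")
im=np.hstack([cv2.resize(x["pixels"][b[1]:b[3],b[0]:b[2],::-1],(390,480),interpolation=cv2.INTER_CUBIC) for x,b in((g,(150,190,250,313)),(f,(85,115,185,238)))])
cv2.imwrite("pics/a9.png",im); s=telemetry.get_state(); print(s["force"],s["width"],s["t"])
for c,n,z in(("top","infuser_lid",.041),("top","hook_grip",.133),("top","tin_mid",.04),("scene","cup_mid",.03),("scene","carton_mid",.035)): 
  for r in pinpoint(c,n)[:3]: print(n,round(r["p"],2),atz(f if c=="top" else g,r["location"],z).round(3))
E
```

```text
t: 35.55
eef_pos: [0.4415, -0.3205, 0.2597]
ee_rot: [-3.138, 0.002, -1.831]
force: [0.4, -0.2, -0.4]
width: 0.0526
[ 1.25418499 -0.05574696 -0.67892377] 0.0529476067875508 35.65
infuser_lid 0.57 [0.524 0.219 0.041]
tin_mid 0.61 [0.741 0.144 0.04 ]
cup_mid 0.81 [ 0.75  -0.149  0.03 ]
carton_mid 0.67 [0.513 0.236 0.035]
carton_mid 0.6 [0.754 0.006 0.035]
```

View pics/a9.png

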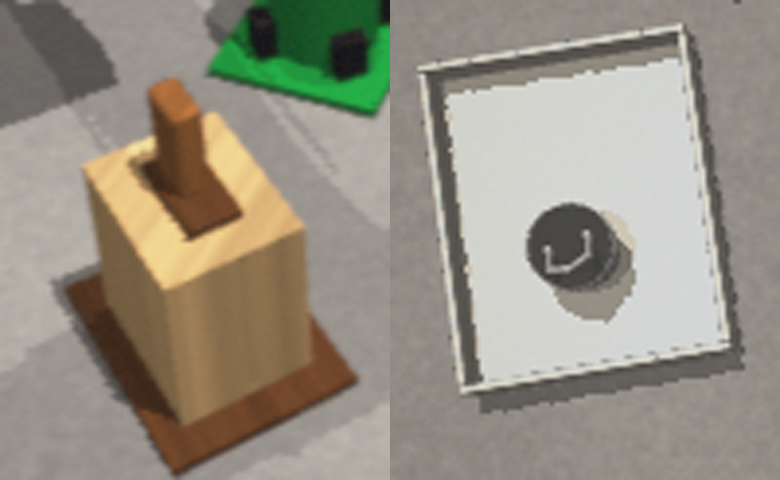

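The hook hangs upright in its stand with the collar flat on the top, at (190,200). The infuser stands upright in the tray at (570,245), and the gripper is clear.

```bash
python3 -c "
from station import arm
print(arm.job_done())"
```

```text
the job is handed in; nothing more can be done
None
```

The infuser is out of the flask and standing upright and unhooked in the white tray. The hook is hanging back in its stand, and I handed the job in at about 36 s.

- **Hooking:** I took the middle-sized hook from the stand and went down the far side of the bore. I felt for the lid (about 10 N at most) and passed the foot through the arch.
- **Drawing out:** The highest pull I read while drawing it past the nubs was 9.5 N, within the expected 6 to 11 N. Only the hook touched the infuser.
- **Returning the hook:** I pressed the hook down to about 9 N to confirm the collar was seated, then let go.

**Last checks:** The final pictures show the infuser upright in the tray, the collar flat on the stand top and the gripper clear. The tin, cup and carton are where they started, to within about 5 mm. The detector also gave false carton hits, the last one at the tray. In the last look it did not report the hook grip from the top camera, so I judged the hook by eye from the scene camera.

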